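# Turn the spice carousel to the red jar

### The arm

A 6-joint arm with a two-finger parallel gripper is mounted at the origin on the work surface. World frame = base frame: x ahead of the robot, y to its left, z up, the work surface at z = 0. Lengths are in m, angles in rad, forces in N, time in s.
With the tool pointing down it reaches from about 0.375 to 0.975 m from the base axis. Payload 3.8 kg.
Tool frame: the origin (TCP) lies on the centre line of the jaws, within the pads' length; the fingertips stand 22 mm ahead of it and the grasp point (between the pads) lies 3 mm ahead of it; z points along the fingers, x is the direction in which the jaws open and shut, and the axes are right-handed (so a half turn about z gives the same grasp; the last joint's range is limited). The gripper opens to 85 mm and grips with 20 to 120 N. Pads are 22 mm wide; open, the fingers measure 114 mm over their backs; the gripper's body (76 mm by 85 mm) begins 54 mm behind the grasp point. The pads swing forward as they close: fully open they stand 13 mm farther back than shut.
Start: joints at [-1.332, 0.264, 1.604, -0, 1.274, -0.037], TCP at [0.184, -0.649, 0.253] pointing down, gripper open.
Joint ranges: [-2.63, 2.63], [-0.94, 2.18], [0.31, 2.57], [-1.31, 4.45], [0, 2.66], [-2.55, 2.55]. Speed limits (rad/s): [2.57, 2.57, 3.14, 3.14, 3.14, 3.14].

### API

Orientations are given as a rotation vector (axis times angle).
In Python, from workcell import bot, viewer gives the robot as it stands.
- The arm moves only by the tool move_arm, never from a script. Its argument "series" is text: rows parted by semicolons, each of 7 numbers parted by spaces: the turn, a rotation vector about the tool's x, y, z scaled (see below), then the shift along the tool's x, y, z scaled (see below), then the opening, from -1 (shut) to 1 (fully open). A call has exactly 8 rows; each row is the pose to reach, as a shift and turn from the pose commanded when the call began, along the tool's axes at that moment; what a row does not reach only later rows make up. The controller multiplies each number of a shift by 100 mm and each number of a turn by 120 degrees. A row lasts 1/10 s, in which the tool goes at most 50 mm and 8.59 degrees, less where a joint would pass 70% of its speed; a pose out of reach is approached as far as the arm can. A call with a number of a shift or a turn outside -1 to 1 is refused whole. A call with a gripper value outside its range is refused whole. The fingers move at their own pace and stop on an object; "squeeze" is the grip in N (left out, the last holds). Time passes only in rows, so rows that repeat a pose let the fingers close, or fill a call up. It gives the time, the measured TCP pose, the force and the opening at its end, in the units of the state.
- bot.read_state(): the state, without advancing time (a new reading comes with each control period).
- viewer.read_camera(name): name is "scene" or "side" or "wrist"; returns a dict with "pixels" (480x640x3 uint8, red, green, blue), "K" (3x3 intrinsics, pixels), "dist" ([k1, k2, p1, p2, k3] as OpenCV has them; the pictures are not rectified), "world_to_cam" (4x4, takes a point from world to camera coordinates); the wrist camera has in their place "mount" (4x4, takes a point from camera to tool coordinates, whose origin is the TCP and whose axes are the tool frame's). Camera axes: x right, y up, looking along -z (the intrinsics and any distortion apply to the point x, -y, -z); pixel columns grow to the right and rows downward; lengths in m; the calibration is good to about 2 mm. A picture is of the moment at which its call begins: read the wrist's pose just before it. There is no depth.
- bot.finish_job(): hands the job in, once; it reports no verdict.
The state is a dict: "time": time; "q": joint angles; "joint_vel": joint speeds; "joint_torque": joint torques, N m; "tool_pos": TCP position; "tcp_rot": TCP orientation; "wrist_force": force on the tool from outside, world axes, zero at the start; "torque": the same for the moment, N m; "width": opening from 0.0 (shut) to 1.0 (fully open).
Only numpy, scipy, OpenCV 4.12 (cv2) and the standard library are available. Lean on these libraries where they do the work, as an engineer would, in place of code of your own. Each camera call takes 0.05 s, during which the arm holds its last target.

### The job

Turn the spice carousel by pushing its notched rim with the fingertips until the jar with the red lid stands squarely in front, in line with the blue pointer on the foot, then let go. Leave all four spice jars standing in their places on the tray without pushing, gripping or lifting them, and leave the storage jar, trivet, spatula and mug where they are.

Things in the scene. Friction and masses are not known exactly. Their poses are not given: they have to be found in the camera images.
- foot: Fixed foot of the spice carousel: a low grey disc under the tray, with a flat blue pointer tongue (30 mm wide, 10 mm high) that sticks out from under the tray along the foot's -x to 195 mm from the turning axis and shows which side is the front. Origin on the turning axis, on the board; z up.
- front (a point): Point in the air above the foot where the middle of a jar that faces front belongs: 52 mm from the turning axis straight towards the blue pointer, 69 mm above the board. Fixed; it does not turn with the tray.
- tray: Turning tray of the spice carousel: dark brown wooden disc, radius 132 mm, 22 mm thick, its top 44 mm above the board. Origin on the turning axis at its underside; z up. It turns either way without stops, with light friction (about 0.6 N at the rim), and stays where left. Five notches in its rim have their middles at 0, 72, 144, 216 and 288 degrees counter-clockwise from the tray's x axis.
- notch (a point): Middle of the tray's notch at 0 degrees, 120 mm from the turning axis, at the height of the tray's top. All five notches are alike: 52 mm wide, open outwards, cut straight down through the tray, from radius 132 in to 95 mm. Shut fingers fit in from above (15 mm deep is enough; 32 mm free depth above the tongue, more elsewhere) and can push on a side wall.
- red_mid (a point): Middle (half-way up, 25 mm above its foot) of the marked jar: a small clear spice jar with a red lid, 42 mm across and 50 mm high, 80 g, standing loose on the tray, its axis 52 mm from the turning axis, on the tray's -x side. Jar tops are 50 mm above the tray's top.
- white_mid (a point): Middle (25 mm above its foot) of a spice jar with a white lid, otherwise the same size as the red one, loose on the tray 52 mm from the turning axis, a quarter or half turn from the red one.
- black_mid (a point): Middle (25 mm above its foot) of a spice jar with a black lid, otherwise the same size as the red one, loose on the tray 52 mm from the turning axis, a quarter or half turn from the red one.
- steel_mid (a point): Middle (25 mm above its foot) of a spice jar with a grey lid, otherwise the same size as the red one, loose on the tray 52 mm from the turning axis, a quarter or half turn from the red one.
- spot0 (a point): One of four pale round places (50 mm across) painted on the tray, 52 mm from its axis, on its -x side; the point lies 25 mm above the tray's top, where the middle of the jar standing there is. It turns with the tray.
- spot1 (a point): One of four pale round places (50 mm across) painted on the tray, 52 mm from its axis, on its +y side; the point lies 25 mm above the tray's top, where the middle of the jar standing there is. It turns with the tray.
- spot2 (a point): One of four pale round places (50 mm across) painted on the tray, 52 mm from its axis, on its +x side; the point lies 25 mm above the tray's top, where the middle of the jar standing there is. It turns with the tray.
- spot3 (a point): One of four pale round places (50 mm across) painted on the tray, 52 mm from its axis, on its -y side; the point lies 25 mm above the tray's top, where the middle of the jar standing there is. It turns with the tray.
- storage_jar: Bystander: glass jar with a steel screw-top lid, 90 mm across, 142 mm high; origin at the middle of its underside.
- trivet: Bystander: round orange silicone trivet, 170 mm across, 8 mm thick; origin at the middle of its underside.
- spatula: Bystander: wooden spatula about 270 mm long lying on the board along its own x axis beyond the carousel; origin on its underside.
- mug: Bystander: blue mug, 80 mm across, 85 mm high; origin at the middle of its underside.

How it is judged:
At the end, for the whole second after the job is handed in: The red-lidded jar's middle is within 12 mm (horizontally) of the front point, the tray is at rest, every spice jar stands upright (within 0.15 rad) within 15 mm of one of the four painted places, and the storage jar, trivet, spatula and mug are within 30 mm of where they started (horizontal distance between red_mid and front below 0.012 m and angular speed of tray below 0.05 rad/s and (distance between red_mid and spot0 below 0.015 m or distance between red_mid and spot1 below 0.015 m or distance between red_mid and spot2 below 0.015 m or distance between red_mid and spot3 below 0.015 m) and (distance between white_mid and spot0 below 0.015 m or distance between white_mid and spot1 below 0.015 m or distance between white_mid and spot2 below 0.015 m or distance between white_mid and spot3 below 0.015 m) and (distance between black_mid and spot0 below 0.015 m or distance between black_mid and spot1 below 0.015 m or distance between black_mid and spot2 below 0.015 m or distance between black_mid and spot3 below 0.015 m) and (distance between steel_mid and spot0 below 0.015 m or distance between steel_mid and spot1 below 0.015 m or distance between steel_mid and spot2 below 0.015 m or distance between steel_mid and spot3 below 0.015 m) and angle between each of red_mid, white_mid, black_mid, steel_mid's own z axis and vertical below 0.15 rad and distance of each of storage_jar, trivet, spatula, mug from where it was at the start of the episode below 0.03 m); the robot touches nothing.
It fails at once if a spice jar was touched hard, pushed or gripped by the fingers (contact force between the fingers and jar_red above 2 N or contact force between the fingers and jar_white above 2 N or contact force between the fingers and jar_black above 2 N or contact force between the fingers and jar_steel above 2 N).
It fails at once if a spice jar was lifted off the tray (height (world z) of any of red_mid, white_mid, black_mid, steel_mid above 0.081 m).
It fails at once if a spice jar fell over (angle between any of red_mid, white_mid, black_mid, steel_mid's own z axis and vertical above 0.5 rad).
It fails at once if a bystander was shifted or lifted by more than 30 mm (distance of any of storage_jar, trivet, spatula, mug from where it was at the start of the episode above 0.03 m).
It also fails if it takes over 45 s, if anything falls off the work surface, if the arm or the gripper's body presses on something with over 40 N, if the wrist force passes 120 N, or if a joint passes its speed limit or range.

## Working session

There is one attempt and no reset: what is moved stays moved. The work goes in short steps, Python scripts to look and compute and a tool call to move; the robot and the scene stay as the last step left them, time stands still between calls to the robot, and variables do not carry over. Pictures are saved under pics/ and viewed, and the job is handed in when it is done.

Besides the shell and the picture viewer there is one more tool, called after "Emit:" as a command line: name --argument value ..., lists and objects as JSON in quotes. move_arm: Moves the arm, as the interface text tells. Its arguments: {"type":"object","properties":{"series":{"type":"string"},"squeeze":{"type":"number"}},"required":["series"]}

```bash
mkdir -p pics; ls; python3 - <<'E'
from workcell import bot, viewer
import cv2,numpy as np
s=bot.read_state()
for k in s: print(k,np.round(s[k],4))
for n in ["scene","side","wrist"]:
    c=viewer.read_camera(n); cv2.imwrite(f"pics/{n}0.png",c["pixels"][:,:,::-1])
    print(n,{k:np.round(v,4).tolist() for k,v in c.items() if k!="pixels"})
E
```

```text
pics
time 0.0
q [-1.3319  0.2648  1.6054 -0.      1.2737 -0.0369]
joint_vel [-0.      0.0003  0.0001  0.0002 -0.0014 -0.0002]
joint_torque [ 1.00000e-04 -5.15114e+01 -3.67313e+01  1.00000e-04  1.29000e-02
 -0.00000e+00]
tool_pos [ 0.1836 -0.6488  0.2519]
tcp_rot [-2.5045  1.8942  0.0027]
wrist_force [-0.421  -0.3041 -0.6648]
torque [ 0.0613 -0.0354 -0.0122]
width 1.0013
scene {'K': [[449.8295, 0.0, 323.0415], [0.0, 449.8295, 239.4848], [0.0, 0.0, 1.0]], 'dist': [-0.0361, 0.0, 0.0, 0.0, 0.0], 'world_to_cam': [[0.8562, 0.5163, 0.0197, -0.528], [-0.3411, 0.5361, 0.7722, 0.1704], [0.3881, -0.6679, 0.6351, -1.3901], [0.0, 0.0, 0.0, 1.0]]}
side {'K': [[527.9732, 0.0, 315.3904], [0.0, 527.9732, 239.747], [0.0, 0.0, 1.0]], 'dist': [-0.1488, 0.0, 0.0, 0.0, 0.0], 'world_to_cam': [[-0.7187, -0.6953, 0.0038, 0.4062], [0.5206, -0.5344, 0.6658, -0.3862], [-0.461, 0.4805, 0.7461, -1.3444], [0.0, 0.0, 0.0, 1.0]]}
wrist {'K': [[339.9151, 0.0, 325.6771], [0.0, 339.9151, 236.3631], [0.0, 0.0, 1.0]], 'dist': [-0.005, 0.0, 0.0, 0.0, 0.0], 'mount': [[1.0, -0.0002, 0.0005, -0.0003], [-0.0, -0.9659, -0.2587, -0.0651], [0.0005, 0.2587, -0.9659, -0.1203], [0.0, 0.0, 0.0, 1.0]]}
```

View pics/scene0.png

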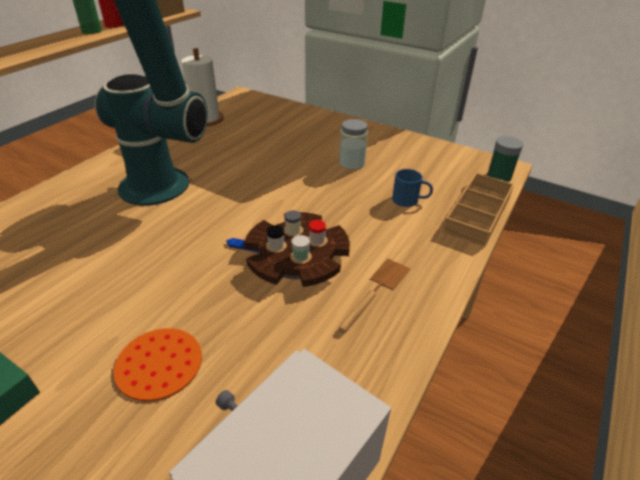

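View pics/side0.png

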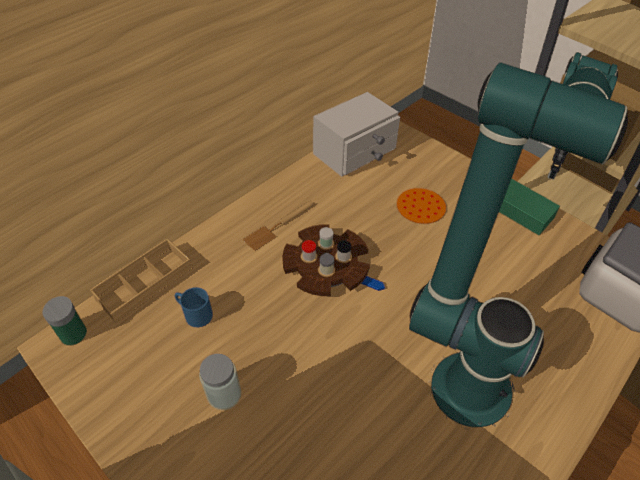

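View pics/wrist0.png

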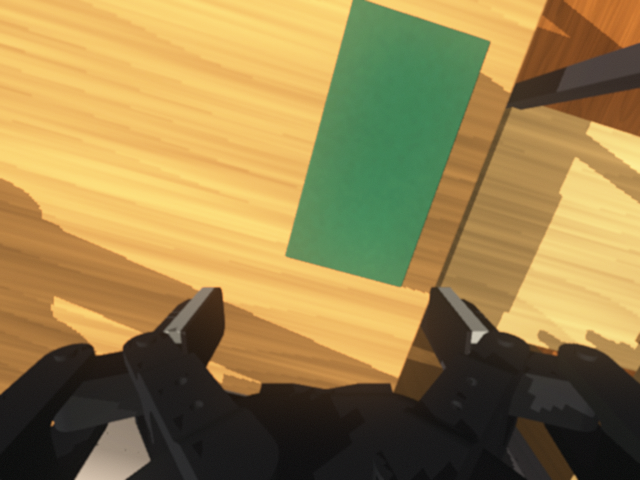

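The scene view shows the carousel around (298,247), with lids at black (275,232), white (301,244), grey (292,217) and red (317,227), and the pointer at (236,243). In the side view the tray is around (325,260) and the pointer at (373,284). Next I'll zoom in and measure.

```bash
cat > h.py <<'E'
import cv2,numpy as np
from scipy.spatial.transform import Rotation as R
def pose(cam,state=None):
    """4x4 camera->world"""
    if "mount" in cam:
        T=np.eye(4);T[:3,:3]=R.from_rotvec(state["tcp_rot"]).as_matrix();T[:3,3]=state["tool_pos"]
        return T@cam["mount"]
    return np.linalg.inv(cam["world_to_cam"])
def rays(cam,px,state=None):
    u=cv2.undistortPoints(np.array(px,float).reshape(-1,1,2),cam["K"],np.array(cam["dist"])).reshape(-1,2)
    d=np.c_[u[:,0],-u[:,1],-np.ones(len(u))]
    T=pose(cam,state); return T[:3,3],d@T[:3,:3].T
def onplane(cam,px,z,state=None):
    o,d=rays(cam,px,state); return o+d*((z-o[2])/d[:,2])[:,None]
def proj(cam,pts,state=None):
    T=np.linalg.inv(pose(cam,state)); p=np.atleast_2d(pts)@T[:3,:3].T+T[:3,3]
    p=np.c_[p[:,0],-p[:,1],-p[:,2]]
    return cv2.projectPoints(p,np.zeros(3),np.zeros(3),cam["K"],np.array(cam["dist"]))[0].reshape(-1,2)
E
python3 - <<'E'
from workcell import viewer
from h import *
for n,(x,y,w,h) in {"scene":(215,195,150,105),"side":(265,210,140,100)}.items():
    c=viewer.read_camera(n); im=c["pixels"][:,:,::-1]
    cv2.imwrite(f"pics/{n}z.png",cv2.resize(im[y:y+h,x:x+w],None,fx=5,fy=5,interpolation=cv2.INTER_CUBIC))
    hsv=cv2.cvtColor(c["pixels"],cv2.COLOR_RGB2HSV)
    sub=np.zeros(hsv.shape[:2],np.uint8); sub[y:y+h,x:x+w]=1
    H,S,V=cv2.split(hsv)
    red=((H<6)|(H>174))&(S>180)&(V>120)&(sub>0)
    blue=(H>105)&(H<125)&(S>150)&(sub>0)
    for nm,m,z in (("red",red,.094),("blue",blue,.010)):
        ys,xs=np.nonzero(m); print(n,nm,len(xs),xs.min(),xs.max(),ys.min(),ys.max(),np.round([xs.mean(),ys.mean()],1),onplane(c,[[xs.mean(),ys.mean()]],z).round(4))
E
```

```text
scene red 151 309 324 219 230 [316.5 224.6] [[ 0.5989 -0.0049  0.094 ]]
scene blue 110 228 243 239 247 [235.9 243. ] [[ 0.4071 -0.0905  0.01  ]]
side red 138 302 315 240 252 [308.3 245.7] [[0.5912 0.0033 0.094 ]]
side blue 157 362 383 277 289 [373.  283.4] [[ 0.4021 -0.0768  0.01  ]]
```

View pics/scenez.png

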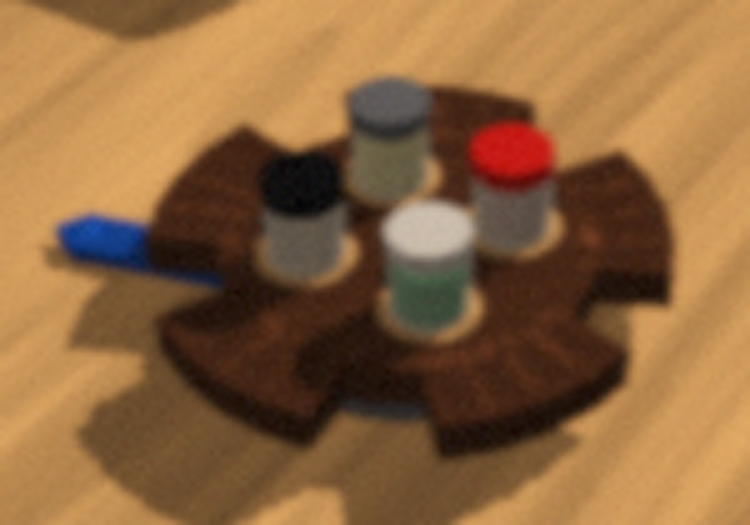

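View pics/sidez.png

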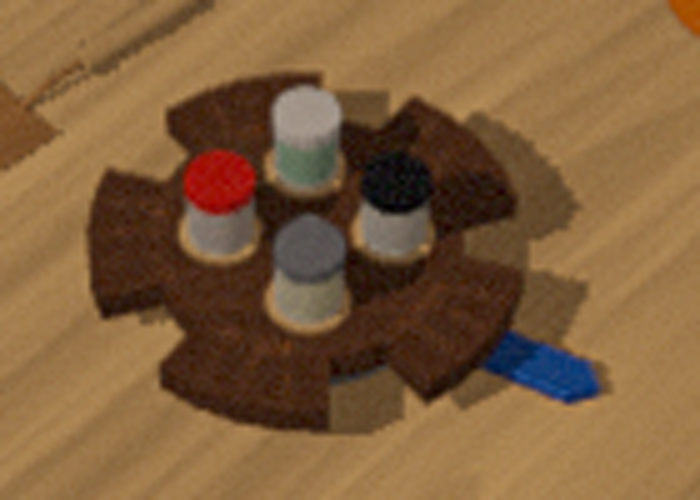

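```bash
python3 - <<'E'
from workcell import viewer
from h import *
P={"scene":dict(red=(317.4,224.6),black=(275.4,230.6),white=(301,240.6),steel=(293,215.4)),
"side":dict(red=(309,246),black=(344.6,246),white=(326.2,232.4),steel=(327,259.6))}
tip={"scene":[(228,241)],"side":[(383.5,287.5)]}
A={}
for n in P:
    c=viewer.read_camera(n)
    A[n]=onplane(c,list(P[n].values()),.094)[:,:2]; 
    print(n,A[n].round(4).tolist(),"ctr",A[n].mean(0).round(4),"tip",onplane(c,tip[n],.008).round(4))
a=(A["scene"]+A["side"])/2; c=a.mean(0); print(a.round(4),c.round(4))
print(list(P["scene"]),np.degrees(np.arctan2(*(a-c).T[::-1])).round(1),np.linalg.norm(a-c,axis=1).round(4))
E
```

```text
scene [[0.6006, -0.0036], [0.5284, -0.0775], [0.6004, -0.0761], [0.5295, -0.0043]] ctr [ 0.5647 -0.0404] tip [[ 0.3825 -0.0934  0.008 ]]
side [[0.5891, 0.0026], [0.5145, -0.0701], [0.5901, -0.0718], [0.5161, 0.0035]] ctr [ 0.5525 -0.034 ] tip [[ 0.3707 -0.088   0.008 ]]
[[ 5.949e-01 -5.000e-04]
 [ 5.214e-01 -7.380e-02]
 [ 5.953e-01 -7.400e-02]
 [ 5.228e-01 -4.000e-04]] [ 0.5586 -0.0372]
['red', 'black', 'white', 'steel'] [  45.3 -135.4  -45.1  134.2] [0.0516 0.0522 0.052  0.0513]
```

```bash
cat >> h.py <<'E'
def toolR(yaw):  # tool down, tool x axis at world azimuth yaw
    c,s=np.cos(yaw),np.sin(yaw)
    return np.array([[c,s,0],[s,-c,0],[0,0,-1.]])
def delta(s,pos,yaw):
    """row numbers (turn/120deg, shift/100mm) from state pose s"""
    R0=R.from_rotvec(s["tcp_rot"]).as_matrix()
    t=R0.T@(np.array(pos)-s["tool_pos"])/.1
    r=R.from_matrix(R0.T@toolR(yaw)).as_rotvec()/np.radians(120)
    return np.r_[r,t].round(3)
def yaw(s):
    x=R.from_rotvec(s["tcp_rot"]).as_matrix()[:,0]; return np.degrees(np.arctan2(x[1],x[0]))
E
python3 - <<'E'
from workcell import bot
from h import *
s=bot.read_state(); print(R.from_rotvec(s["tcp_rot"]).as_matrix().round(3), yaw(s))
print(delta(s,[.5586-.1,-.037,.36],np.radians(yaw(s))))
E
```

```text
[[ 0.272 -0.962 -0.   ]
 [-0.962 -0.272  0.   ]
 [-0.    -0.    -1.   ]] -74.19814387893057
[-0.     0.    -0.    -5.144 -4.312 -1.068]
```

Emit:
move_arm --series "0 0 0 -0.1 -0.12 -0.12 -1; 0 0 0 -0.2 -0.24 -0.25 -1; 0 0 0 -0.3 -0.36 -0.38 -1; 0 0 0 -0.4 -0.48 -0.5 -1; 0 0 0 -0.5 -0.6 -0.62 -1; 0 0 0 -0.6 -0.72 -0.75 -1; 0 0 0 -0.7 -0.84 -0.88 -1; 0 0 0 -0.81 -0.97 -1 -1" --squeeze 20

```text
time: 1.15
tool_pos: [0.2559, -0.544, 0.3547]
tcp_rot: [2.506, -1.895, 0.001]
wrist_force: [-0.1, -0.5, 0.1]
width: -0.001
```

Emit:
move_arm --series "0 0 0 -0.1 -0.12 0 -1; 0 0 0 -0.2 -0.24 0 -1; 0 0 0 -0.3 -0.36 0 -1; 0 0 0 -0.4 -0.48 0 -1; 0 0 0 -0.5 -0.6 0 -1; 0 0 0 -0.6 -0.72 0 -1; 0 0 0 -0.7 -0.84 0 -1; 0 0 0 -0.81 -0.97 0 -1"

```text
time: 1.95
tool_pos: [0.327, -0.4398, 0.3532]
tcp_rot: [2.506, -1.895, -0.0]
wrist_force: [0.1, -0.4, 0.2]
width: 0.004
```

Emit:
move_arm --series "0 0 0 -0.1 -0.12 0 -1; 0 0 0 -0.2 -0.24 0 -1; 0 0 0 -0.3 -0.36 0 -1; 0 0 0 -0.4 -0.48 0 -1; 0 0 0 -0.5 -0.6 0 -1; 0 0 0 -0.6 -0.72 0 -1; 0 0 0 -0.7 -0.84 0 -1; 0 0 0 -0.81 -0.97 0 -1"

```text
time: 2.75
tool_pos: [0.3983, -0.3354, 0.3533]
tcp_rot: [2.506, -1.895, 0.0]
wrist_force: [-0.1, 0.4, -0.4]
width: 0.001
```

Emit:
move_arm --series "0 0 0 -0.1 -0.12 0 -1; 0 0 0 -0.2 -0.24 0 -1; 0 0 0 -0.3 -0.36 0 -1; 0 0 0 -0.4 -0.48 0 -1; 0 0 0 -0.5 -0.6 0 -1; 0 0 0 -0.6 -0.72 0 -1; 0 0 0 -0.7 -0.84 0 -1; 0 0 0 -0.81 -0.97 0 -1"

```text
time: 3.55
tool_pos: [0.4695, -0.231, 0.3533]
tcp_rot: [2.505, -1.895, 0.0]
wrist_force: [0.3, 0.3, -0.5]
width: -0.002
```

Emit:
move_arm --series "0 0 0 -0.1 -0.12 0 -1; 0 0 0 -0.2 -0.24 0 -1; 0 0 0 -0.3 -0.36 0 -1; 0 0 0 -0.4 -0.48 0 -1; 0 0 0 -0.5 -0.6 0 -1; 0 0 0 -0.6 -0.72 0 -1; 0 0 0 -0.7 -0.84 0 -1; 0 0 0 -0.81 -0.97 0 -1"

```text
time: 4.35
tool_pos: [0.5409, -0.1267, 0.3533]
tcp_rot: [2.505, -1.895, 0.0]
wrist_force: [0.5, 0.3, 0.3]
width: -0.004
```

Emit:
move_arm --series "0 0 0 -0.1 -0.12 0 -1; 0 0 0 -0.2 -0.24 0 -1; 0 0 0 -0.3 -0.36 0 -1; 0 0 0 -0.4 -0.48 0 -1; 0 0 0 -0.5 -0.6 0 -1; 0 0 0 -0.6 -0.72 0 -1; 0 0 0 -0.81 -0.97 0 -1; 0 0 0 -0.81 -0.97 0 -1"

```text
time: 5.15
tool_pos: [0.6132, -0.0202, 0.3529]
tcp_rot: [-2.507, 1.891, 0.001]
wrist_force: [-0.4, 0.5, 0.6]
width: 0.003
```

```bash
python3 - <<'E'
from workcell import bot, viewer
from h import *
s=bot.read_state(); c=viewer.read_camera("wrist"); np.savez("w1.npz",**c,**{k:s[k] for k in("tool_pos","tcp_rot","time")})
cv2.imwrite("pics/wrist1.png",c["pixels"][:,:,::-1])
print(s["tool_pos"],s["q"].round(3),yaw(s))
E
```

```text
[ 0.61317179 -0.02023762  0.35285806] [-0.074  0.103  1.611  0.002  1.427  1.218] -74.05530425421948
```

View pics/wrist1.png

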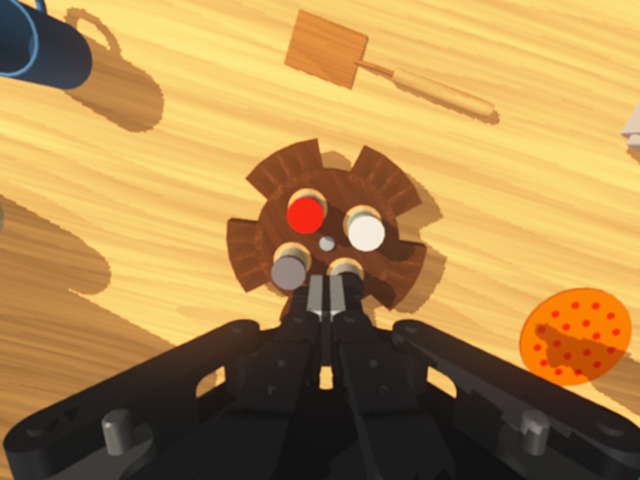

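```bash
cat > lids.py <<'E'
from h import *
def lid(im,seed,tol=14):
    m=np.zeros((482,642),np.uint8)
    b=cv2.GaussianBlur(im,(3,3),0).copy()
    _,_,m,_=cv2.floodFill(b,m,seed,0,(tol,)*3,(tol,)*3,8|cv2.FLOODFILL_MASK_ONLY|cv2.FLOODFILL_FIXED_RANGE|(255<<8))
    m=m[1:-1,1:-1]; cs=cv2.findContours(m,cv2.RETR_EXTERNAL,cv2.CHAIN_APPROX_NONE)[0]
    k=max(cs,key=cv2.contourArea); (x,y),r=cv2.minEnclosingCircle(k); return x,y,r
E
python3 - <<'E'
from lids import *
c=dict(np.load("w1.npz")); im=c["pixels"].copy()
P={n:lid(im,sd,t) for n,sd,t in (("red",(306,215),30),("white",(366,233),30),("steel",(288,272),18))}
print(P)
W=onplane(c,[p[:2] for p in P.values()],.094,c)[:,:2]; print(W.round(4))
ctr=(W[1]+W[2])/2; print("ctr",ctr, "red az",np.degrees(np.arctan2(*(W[0]-ctr)[::-1])),"r",np.linalg.norm(W-ctr,axis=1), "white az",np.degrees(np.arctan2(*(W[1]-ctr)[::-1])))
print("knob z.05",onplane(c,[(327,243)],.05,c))
z=cv2.resize(im[120:330,200:460],None,fx=3,fy=3,interpolation=cv2.INTER_CUBIC); cv2.imwrite("pics/w1z.png",z[:,:,::-1])
E
```

```text
{'red': (304.6714172363281, 215.0, 17.78435516357422), 'white': (365.87554931640625, 232.7052459716797, 17.277620315551758), 'steel': (288.1111145019531, 271.3333435058594, 17.11444664001465)}
[[ 5.957e-01  5.000e-04]
 [ 5.951e-01 -7.260e-02]
 [ 5.245e-01  1.700e-03]]
ctr [ 0.55977897 -0.03545653] red az 45.01332333711605 r [0.05081556 0.0512536  0.0512536 ] white az -46.512880199783446
knob z.05 [[ 0.55871992 -0.03658654  0.05      ]]
```

View pics/w1z.png

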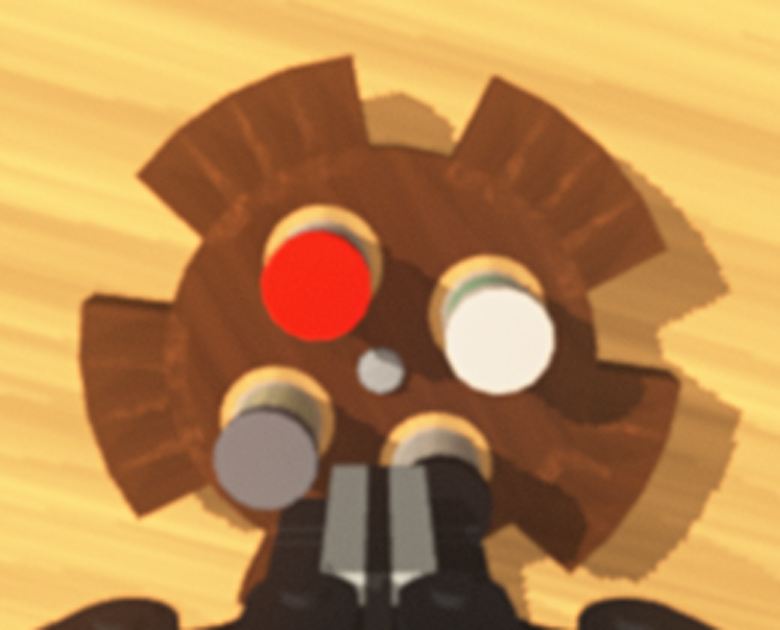

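```bash
python3 - <<'E'
from lids import *
c=dict(np.load("w1.npz"))
z=np.array([(352,57),(495,77),(139,176),(83,300),(664,248),(677,378),(138,517),(573,572)],float)
W=onplane(c,z/3+[200,120],.044,c)[:,:2]
ctr=np.array([.559,-.0365])
(x,y),r=cv2.minEnclosingCircle(W.astype(np.float32)); print("circle",x,y,r)
A=np.c_[2*W,np.ones(len(W))];q=np.linalg.lstsq(A,(W**2).sum(1),rcond=None)[0];print("lsq",q[:2],np.sqrt(q[2]+q[:2]@q[:2]))
for ct in (ctr,q[:2]):
  d=W-ct; a=np.degrees(np.arctan2(d[:,1],d[:,0])); print(a.round(1),np.linalg.norm(d,axis=1).round(4)); print("notch mids",(a[0]+a[1])/2,(a[2]+a[3])/2,(a[4]+a[5])/2)
E
```

```text
circle 0.5570028424263 -0.03711220994591713 0.1321215182542801
lsq [ 0.5571879 -0.0368185] 0.1314322019022171
[  21.2   -4.9   67.    93.3  -50.8  -76.7  139.1 -122.3] [0.1299 0.1301 0.1299 0.1315 0.1306 0.1301 0.1323 0.1336]
notch mids 8.147466212783277 80.14014304663935 -63.78528911922475
[  21.    -4.7   66.3   92.5  -50.1  -75.9  138.5 -121.7] [0.1317 0.1319 0.1309 0.1317 0.1315 0.1302 0.1311 0.1324]
notch mids 8.172152866803907 79.4049726676528 -63.0312159924372
```

```bash
python3 - <<'E'
from workcell import bot
from h import *
s=bot.read_state()
print(delta(s,[.6718,-.0201,.253],np.radians(-81.7)),delta(s,[.6718,-.0201,.052],np.radians(-81.7)))
E
```

```text
[ 0.     0.     0.064  0.149 -0.576  0.999] [ 0.     0.     0.064  0.15  -0.577  3.009]
```

Emit:
move_arm --series "0 0 0.008 0.02 -0.072 0.12 -1; 0 0 0.016 0.04 -0.144 0.25 -1; 0 0 0.024 0.06 -0.216 0.38 -1; 0 0 0.032 0.075 -0.288 0.5 -1; 0 0 0.04 0.09 -0.36 0.62 -1; 0 0 0.048 0.11 -0.432 0.75 -1; 0 0 0.064 0.149 -0.576 0.9 -1; 0 0 0.064 0.149 -0.576 1 -1"

```text
time: 6.0
tool_pos: [0.6719, -0.0221, 0.2511]
tcp_rot: [2.372, -2.059, -0.001]
wrist_force: [-0.1, 0.1, 0.2]
width: -0.001
```

Emit:
move_arm --series "0 0 0 0 0 0.12 -1; 0 0 0 0 0 0.25 -1; 0 0 0 0 0 0.38 -1; 0 0 0 0 0 0.5 -1; 0 0 0 0 0 0.62 -1; 0 0 0 0 0 0.75 -1; 0 0 0 0 0 1 -1; 0 0 0 0 0 1 -1"

```text
time: 6.8
tool_pos: [0.668, -0.0218, 0.1487]
tcp_rot: [2.37, -2.056, -0.009]
wrist_force: [-0.4, 0.4, -0.8]
width: 0.001
```

```bash
python3 - <<'E'
from workcell import bot, viewer
from h import *
s=bot.read_state(); c=viewer.read_camera("wrist")
print(s["tool_pos"],yaw(s)); print(delta(s,[.6718,-.0201,.052],np.radians(-81.7)))
cv2.imwrite("pics/wrist2.png",c["pixels"][:,:,::-1])
E
```

```text
[ 0.66804381 -0.02181834  0.14871538] -81.87721013974469
[ 0.003  0.001 -0.001 -0.01  -0.047  0.967]
```

View pics/wrist2.png

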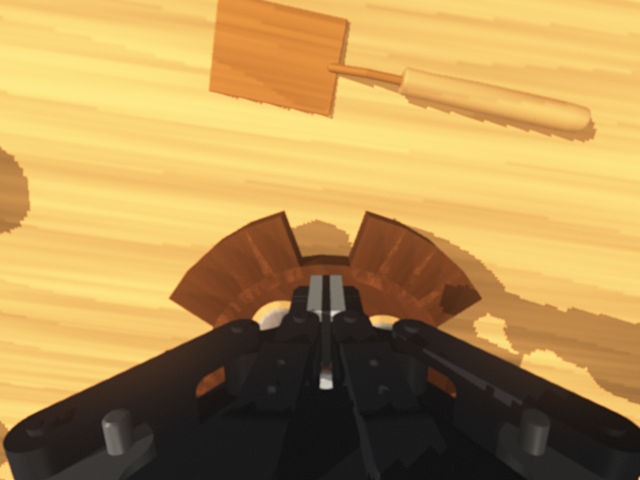

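Fingers (column 326) line up with the far notch (corners at columns 285 and 367). Now going down into it.

Emit:
move_arm --series "0 0 0 0 0 0.12 -1; 0 0 0 0 0 0.25 -1; 0 0 0 0 0 0.38 -1; 0 0 0 0 0 0.5 -1; 0 0 0 0 -0.02 0.65 -1; 0 0 0 0 -0.02 0.8 -1; 0 0 0 0 -0.02 0.97 -1; 0 0 0 0 -0.02 0.97 -1"

```text
time: 7.65
tool_pos: [0.6702, -0.0215, 0.0522]
tcp_rot: [2.37, -2.056, -0.008]
wrist_force: [-0.9, 0.4, -0.9]
width: -0.002
```

```bash
python3 - <<'E'
from workcell import bot, viewer
from h import *
s=bot.read_state(); c=viewer.read_camera("wrist")
s=bot.read_state();print(s["time"],s["tool_pos"],yaw(s),s["wrist_force"].round(1) if hasattr(s["wrist_force"],'round') else s["wrist_force"])
ctr=np.array([.558,-.0367]); d=np.array(s["tool_pos"])[:2]-ctr; print(np.linalg.norm(d),np.degrees(np.arctan2(d[1],d[0])))
cv2.imwrite("pics/wrist3.png",c["pixels"][:,:,::-1])
# arc rows: call 1: from az a0, deg per row 4
def arc(s,a0,n,step,r=.115,z=.052,yo=0):
    for i in range(1,n+1):
        a=np.radians(a0+i*step); print(delta(s,[ctr[0]+r*np.cos(a),ctr[1]+r*np.sin(a),z],a-np.pi/2+yo))
arc(s,8.3,8,5)
E
```

```text
7.7 [ 0.67116783 -0.02161566  0.05372544] -81.87739411230534 [-0.2 -0.2  0.3]
0.11416871239317476 7.592305736827935
[ 0.002  0.001 -0.043 -0.114 -0.004  0.017]
[ 0.002  0.001 -0.085 -0.214  0.01   0.017]
[ 0.002  0.001 -0.126 -0.312  0.032  0.018]
[ 0.002  0.001 -0.168 -0.407  0.062  0.018]
[ 0.002  0.001 -0.21  -0.5    0.101  0.018]
[ 0.002  0.001 -0.251 -0.589  0.147  0.018]
[ 0.002  0.001 -0.293 -0.673  0.202  0.019]
[ 0.002  0.001 -0.335 -0.752  0.263  0.019]
```

View pics/wrist3.png

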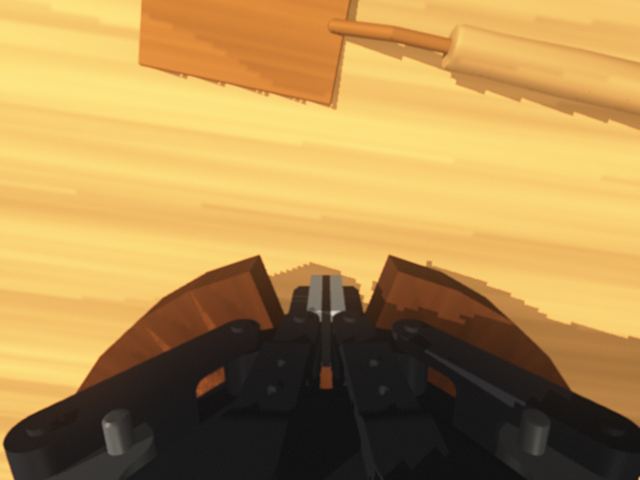

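Emit:
move_arm --series "0 0 -0.0167 -0.04 0.001 0.01 -1; 0 0 -0.033 -0.08 0.003 0.01 -1; 0 0 -0.05 -0.12 0.006 0.01 -1; 0 0 -0.067 -0.16 0.011 0.01 -1; 0 0 -0.0875 -0.21 0.019 0.01 -1; 0 0 -0.108 -0.259 0.0295 0.01 -1; 0 0 -0.133 -0.317 0.0445 0.01 -1; 0 0 -0.1625 -0.384 0.066 0.01 -1"

```text
time: 8.5
tool_pos: [0.6618, 0.0158, 0.0562]
tcp_rot: [-2.69, 1.621, -0.003]
wrist_force: [0.9, -0.8, -0.2]
width: 0.004
```

Emit:
move_arm --series "0 0 -0.0354 -0.085 0.003 0 -1; 0 0 -0.0708 -0.17 0.0126 0 -1; 0 0 -0.1063 -0.254 0.0284 0 -1; 0 0 -0.1417 -0.336 0.0503 0 -1; 0 0 -0.1771 -0.417 0.0782 0 -1; 0 0 -0.2125 -0.495 0.112 0 -1; 0 0 -0.2479 -0.571 0.1516 0 -1; 0 0 -0.2833 -0.643 0.1966 0 -1"

```text
time: 9.3
tool_pos: [0.6144, 0.064, 0.0563]
tcp_rot: [-3.047, 0.762, -0.004]
wrist_force: [1.2, 0.5, 1.0]
width: 0.004
```

```bash
python3 - <<'E'
from workcell import bot, viewer
from h import *
s=bot.read_state();print(s["time"],s["tool_pos"],yaw(s),s["wrist_force"],np.round(s["q"],2))
ctr=np.array([.558,-.0367]); d=np.array(s["tool_pos"])[:2]-ctr; print(np.linalg.norm(d),np.degrees(np.arctan2(d[1],d[0])))
c=viewer.read_camera("scene")
cv2.imwrite("pics/scene3.png",cv2.resize(c["pixels"][120:300,180:420,::-1],None,fx=3,fy=3))
E
```

```text
9.3 [0.61439874 0.06401259 0.05627666] -28.101287013246363 [1.22948222 0.45712748 0.98305722] [0.06 0.34 1.89 0.   0.9  0.55]
0.11542895644612305 60.75131074451141
```

View pics/scene3.png

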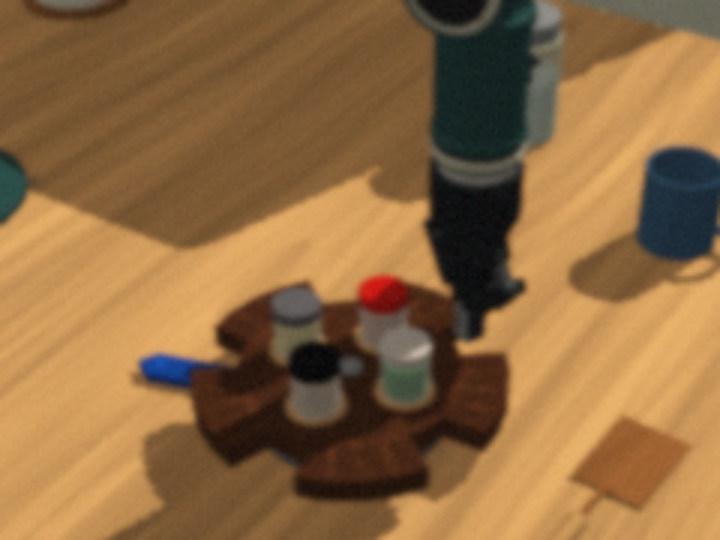

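Tray and jars turn together, with the jars staying on their spots. I'll continue along the same arc.

Emit:
move_arm --series "0 0 -0.0354 -0.085 0.003 0.01 -1; 0 0 -0.0708 -0.17 0.0126 0.02 -1; 0 0 -0.1063 -0.254 0.0284 0.03 -1; 0 0 -0.1417 -0.336 0.0503 0.03 -1; 0 0 -0.1771 -0.417 0.0782 0.03 -1; 0 0 -0.2125 -0.495 0.112 0.03 -1; 0 0 -0.2479 -0.571 0.1516 0.03 -1; 0 0 -0.2833 -0.643 0.1966 0.03 -1"

```text
time: 10.15
tool_pos: [0.5482, 0.0769, 0.053]
tcp_rot: [-3.137, -0.159, -0.003]
wrist_force: [1.6, 1.2, 0.3]
width: 0.001
```

Emit:
move_arm --series "0 0 -0.0354 -0.085 0.003 0 -1; 0 0 -0.0708 -0.17 0.0126 0 -1; 0 0 -0.1063 -0.254 0.0284 0 -1; 0 0 -0.1417 -0.336 0.0503 0 -1; 0 0 -0.1771 -0.417 0.0782 0 -1; 0 0 -0.2125 -0.495 0.112 0 -1; 0 0 -0.2479 -0.571 0.1516 0 -1; 0 0 -0.2833 -0.643 0.1966 0 -1"

```text
time: 10.95
tool_pos: [0.4858, 0.0509, 0.0528]
tcp_rot: [-2.954, -1.069, -0.002]
wrist_force: [-0.3, 1.3, 0.5]
width: 0.001
```

```bash
python3 - <<'E'
from workcell import bot, viewer
from h import *
s=bot.read_state();print(s["time"],s["tool_pos"],yaw(s),s["wrist_force"],np.round(s["q"],2))
c=viewer.read_camera("scene")
cv2.imwrite("pics/scene4.png",cv2.resize(c["pixels"][180:300,200:380,::-1],None,fx=4,fy=4,interpolation=cv2.INTER_CUBIC))
c=viewer.read_camera("side")
cv2.imwrite("pics/side4.png",cv2.resize(c["pixels"][200:310,265:415,::-1],None,fx=5,fy=5,interpolation=cv2.INTER_CUBIC))
s=bot.read_state();print(s["time"],s["tool_pos"])
ctr=np.array([.558,-.0367]); d=np.array(s["tool_pos"])[:2]-ctr; print(np.linalg.norm(d),np.degrees(np.arctan2(d[1],d[0])))
E
```

```text
10.95 [0.48584324 0.05085252 0.05282202] 39.7827521381887 [-0.33080806  1.30673317  0.4819676 ] [ 0.05  0.13  2.17  0.    0.83 -0.64]
11.05 [0.48504831 0.05039632 0.05245751]
0.11361214104850699 129.9494666551306
```

View pics/scene4.png

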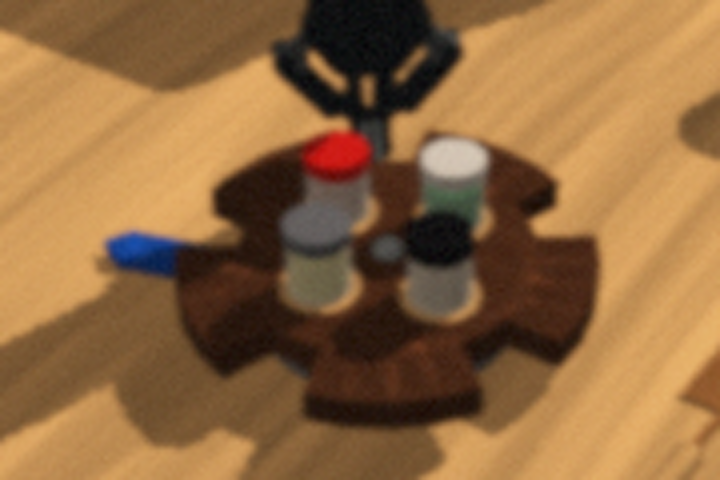

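View pics/side4.png

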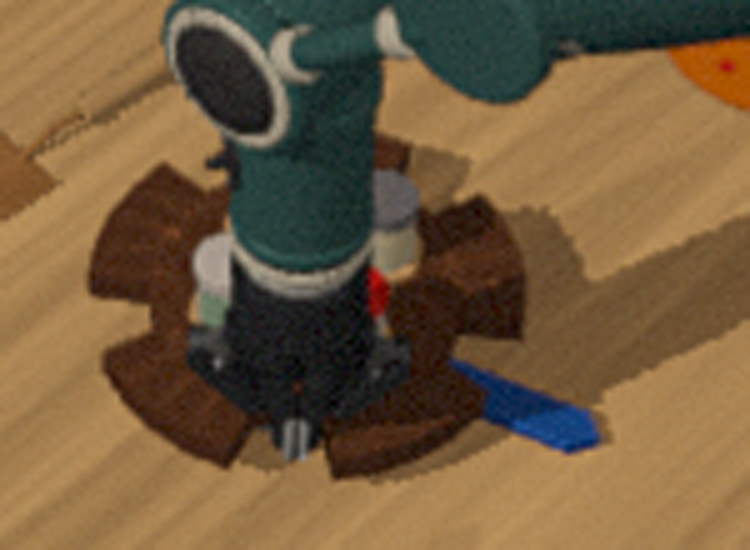

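```bash
python3 - <<'E'
from workcell import bot, viewer
from h import *
c=viewer.read_camera("scene")
p=[(284.5,218.25),(310,238),(313.75,219.5),(279,235.5)]
A=onplane(c,p,.094)[:,:2]; m=A.mean(0); print(m, np.degrees(np.arctan2(*(A-m).T[::-1])),np.linalg.norm(A-m,axis=1))
E
```

```text
[ 0.56499921 -0.04028799] [ 162.29461593  -18.95427668   70.87407189 -111.25173126] [0.04884997 0.05073859 0.05233712 0.05131342]
```

Emit:
move_arm --series "0 0 -0.0375 -0.09 0.0035 0 -1; 0 0 -0.0792 -0.19 0.0158 0 -1; 0 0 -0.1208 -0.288 0.0366 0 -1; 0 0 -0.1625 -0.384 0.066 0 -1; 0 0 -0.2042 -0.477 0.1035 0 -1; 0 0 -0.2417 -0.5575 0.1442 0 -1; 0 0 -0.2708 -0.618 0.18 0 -1; 0 0 -0.2917 -0.66 0.208 0 -1"

```text
time: 11.9
tool_pos: [0.4489, -0.0076, 0.0527]
tcp_rot: [2.498, 1.904, 0.002]
wrist_force: [0.6, 1.1, 1.2]
width: 0.005
```

```bash
python3 - <<'E'
from workcell import bot, viewer
from h import *
c=viewer.read_camera("scene")
cv2.imwrite("pics/scene5.png",cv2.resize(c["pixels"][180:300,200:380,::-1],None,fx=4,fy=4,interpolation=cv2.INTER_CUBIC))
c=viewer.read_camera("side")
cv2.imwrite("pics/side5.png",cv2.resize(c["pixels"][200:310,265:415,::-1],None,fx=5,fy=5,interpolation=cv2.INTER_CUBIC))
s=bot.read_state();print(s["time"],s["tool_pos"],yaw(s),s["wrist_force"])
ctr=np.array([.558,-.0367]); d=np.array(s["tool_pos"])[:2]-ctr; print(np.linalg.norm(d),np.degrees(np.arctan2(d[1],d[0])))
E
```

```text
12.0 [ 0.44876152 -0.00774485  0.05261251] 74.49476625023645 [-0.40938821  0.40660084  0.96540886]
0.11301082450490028 165.1543675924904
```

View pics/scene5.png

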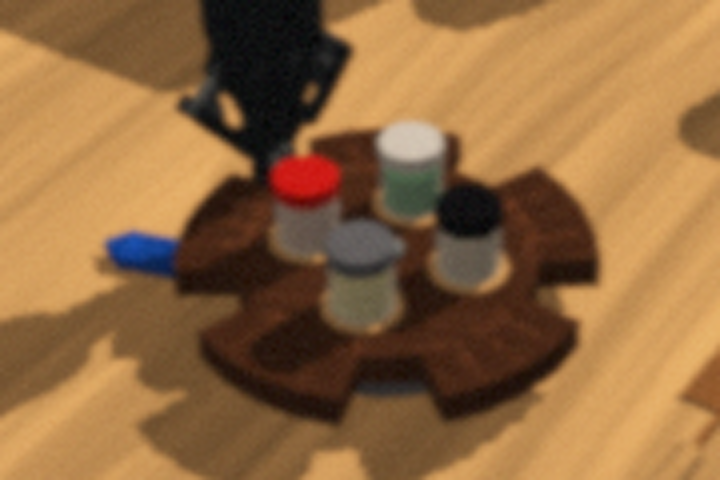

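View pics/side5.png

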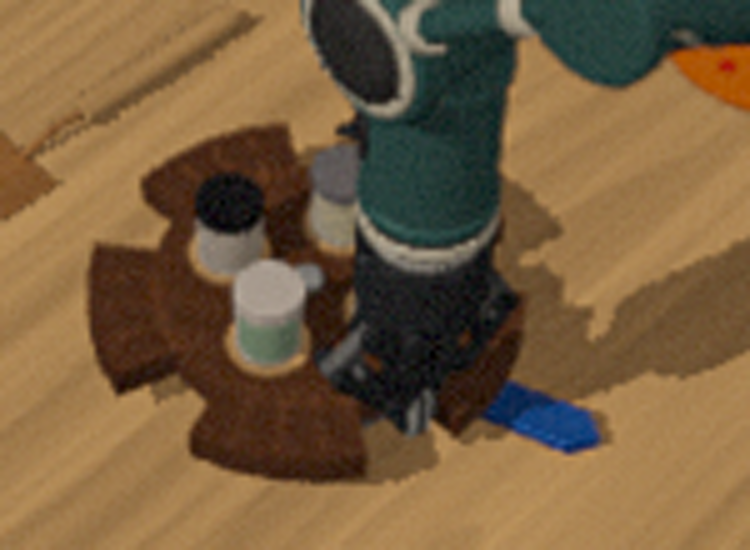

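```bash
cat > m.py <<'E'
from workcell import bot, viewer
from h import *
def m(n,p,tipaz=196.4):
    c=viewer.read_camera(n)
    A=onplane(c,p,.094)[:,:2]; m=A.mean(0); a=np.degrees(np.arctan2(*(A-m).T[::-1]))%360
    print(n,m.round(4),a.round(1),np.linalg.norm(A-m,axis=1).round(4))
    print("red by each (red,white,black,steel)",((a-[0,-90,-180,90])%360).round(1))
E
python3 -c "
from m import *
m('scene',[(276.5,224.5),(302.75,215.5),(317.5,232.5),(290,241)])"
```

```text
scene [ 0.5659 -0.0422] [196.4 107.2  13.8 285.8] [0.0513 0.0531 0.0526 0.0507]
red by each (red,white,black,steel) [196.4 197.2 193.8 195.8]
```

Red is at about 196°, against the pointer at 196.4°. Backing off the wall and lifting straight up.

Emit:
move_arm --series "0 0 0 0.02 0 0 -1; 0 0 0 0.04 0 0 -1; 0 0 0 0.06 0 -0.05 -1; 0 0 0 0.06 0 -0.2 -1; 0 0 0 0.06 0 -0.4 -1; 0 0 0 0.06 0 -0.6 -1; 0 0 0 0.06 0 -0.8 -1; 0 0 0 0.06 0 -1 -1"

```text
time: 12.85
tool_pos: [0.4498, -0.0013, 0.1535]
tcp_rot: [2.499, 1.904, 0.0]
wrist_force: [-0.1, -0.5, 0.4]
width: 0.001
```

Emit:
move_arm --series "0 0 0 0 -0.1 -0.2 -1; 0 0 0 0 -0.2 -0.4 -1; 0 0 0 0 -0.3 -0.6 -1; 0 0 0 0 -0.4 -0.8 -1; 0 0 0 0 -0.5 -1 -1; 0 0 0 0 -0.5 -1 -1; 0 0 0 0 -0.5 -1 -1; 0 0 0 0 -0.5 -1 -1"

```text
time: 13.65
tool_pos: [0.4012, 0.0116, 0.2512]
tcp_rot: [-2.498, -1.904, 0.002]
wrist_force: [-0.6, -0.2, -0.1]
width: 0.001
```

```bash
python3 - <<'E'
from workcell import bot, viewer
from h import *
s=bot.read_state();print(s["time"],s["tool_pos"],yaw(s),s["wrist_force"])
c=viewer.read_camera("wrist"); cv2.imwrite("pics/wrist6.png",c["pixels"][:,:,::-1]); np.savez("w6.npz",**c,**{k:s[k] for k in("tool_pos","tcp_rot","time")})
c=viewer.read_camera("scene")
cv2.imwrite("pics/scene6.png",c["pixels"][:,:,::-1])
E
```

```text
13.65 [0.40123001 0.01164035 0.25124848] 74.61773148129238 [-0.58290795 -0.20297271 -0.14118043]
```

View pics/wrist6.png

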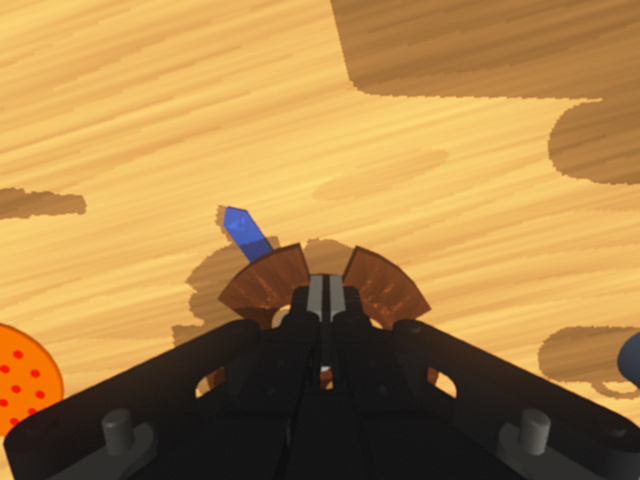

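View pics/scene6.png

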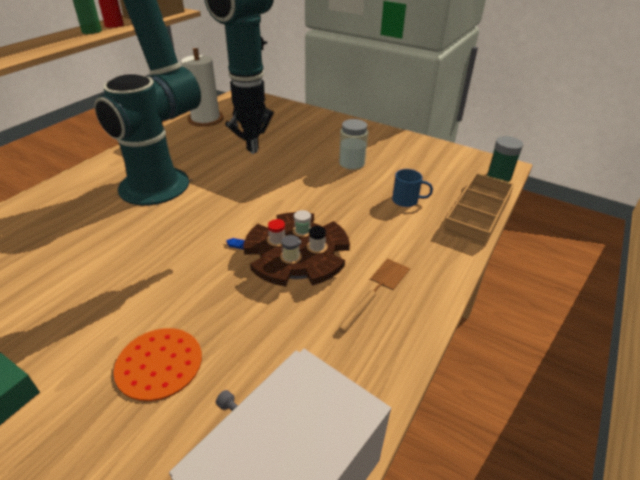

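The scene view shows the red lid at (277,227) beside the pointer (236,243), all jars upright, and the bystanders where they were. I'll do one numeric check before handing in.

```bash
python3 - <<'E'
from workcell import viewer
from h import *
c=dict(np.load("w6.npz")); ctr=np.array([.558,-.0367])
H,S,V=cv2.split(cv2.cvtColor(c["pixels"],cv2.COLOR_RGB2HSV)); m=(H>105)&(H<128)&(S>120)&(V>80); m[:,400:]=0; m[290:]=0
ys,xs=np.nonzero(m); W=onplane(c,np.c_[xs,ys],.010,c)[:,:2]
d=W.mean(0)-ctr; print("pointer mid",W.mean(0),"az",np.degrees(np.arctan2(d[1],d[0]))%360)
az=np.radians(196.4); fr=ctr+.052*np.array([np.cos(az),np.sin(az)])
for n,off in (("scene",[.0065,-.0035]),("side",[-.006,.003])):
    c=viewer.read_camera(n); H,S,V=cv2.split(cv2.cvtColor(c["pixels"],cv2.COLOR_RGB2HSV))
    m=((H<6)|(H>174))&(S>180)&(V>120); m[:200]=0;m[300:]=0;m[:,:260]=0;m[:,390:]=0
    ys,xs=np.nonzero(m)
    if len(xs)<40: print(n,"hidden",len(xs)); continue
    p=onplane(c,[[xs.mean(),ys.mean()]],.092)[0,:2]; q=p-off-fr
    cv2.imwrite(f"pics/{n}7.png",cv2.resize(c["pixels"][195:305,250:400,::-1],None,fx=5,fy=5,interpolation=cv2.INTER_CUBIC))
    print(n,len(xs),"red",p,"err",q,np.linalg.norm(q))
E
```

```text
pointer mid [ 0.39713659 -0.08218165] az 195.78743340116998
scene 148 red [ 0.51415465 -0.05401841] err [-0.00046103  0.00086335] 0.0009787318660108694
side 139 red [ 0.5053921 -0.0495486] err [ 0.00327643 -0.00116685] 0.0034780056868443997
```

```bash
python3 -c "
from workcell import bot
print(bot.finish_job())"
```

```text
the job is handed in; nothing more can be done
None
```

The red-lidded jar now stands in front, in line with the blue pointer. I handed the job in at about 14 s, and `bot.finish_job()` gives no verdict. I put the shut fingers about 13 mm into the far notch and pushed the tray about 151° counter-clockwise in one arc. Then I backed off the notch wall and lifted clear.

- **Alignment:** the red jar's direction measured about 196°, against 195.8–196.4° for the pointer. That puts it 1 mm (scene camera) to 3.5 mm (side camera) from the front point, where 12 mm is allowed.
- **Jars and bystanders:** in the last views all four jars were upright on their painted places. The storage jar, trivet, spatula and mug looked unmoved; I judged both by eye and did not measure them.
- **Forces:** wrist force readings stayed at about 2 N or less.
- **Disagreement between cameras:** the scene and side cameras differed by about 13 mm in absolute position. I took the tray centre from the wrist camera and corrected the other two views by their offsets, so the distances above depend on that correction.

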